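# Check a sprung draw gauge against a column of height cases

### The arm

A 7-joint arm with a two-finger parallel gripper is mounted at the origin on the work surface. World frame = base frame: x ahead of the robot, y to its left, z up, the work surface at z = 0. Lengths are in mm, angles in rad, forces in N, time in s.
With the tool pointing down it reaches from about 425 to 1025 mm from the base axis. Payload 9.4 kg.
Tool frame: the origin (TCP) lies at the centre of the arm's flange, where the gripper is bolted on; the fingertips stand 186 mm ahead of it and the grasp point (between the pads) lies 167 mm ahead of it; z points along the fingers, y is the line along which they close (so a half turn about z gives the same grasp; the last joint's range is limited). The gripper opens to 93 mm and grips with 3 to 60 N. Pads are 15 mm wide; open, the fingers measure 128 mm over their backs; the gripper's body (75 mm by 188 mm) begins 65 mm behind the grasp point.
Start: joints at [1.07, 0.599, -0.003, 1.599, 0.002, 0.943, -0.08], TCP at [298.138, -660.862, 404.718] pointing down, gripper open.
Joint ranges: [-2.57, 2.57], [-0.35, 1.97], [-1.29, 1.29], [0.11, 2.56], [-1.05, 4.19], [0.11, 1.86], [-2.63, 2.63]. Speed limits (rad/s): [2.22, 2.22, 3.01, 3.01, 3.14, 3.14, 3.14].

### API

Orientations are given as a unit quaternion [w, x, y, z].
In Python, from cell import env gives the robot as it stands. Calls block until the motion is done:
- env.move_ptp(position, orientation): joint-space move of the TCP to a pose.
- env.line_to(position, rot=None, feed=150, force_limit=None): straight line of the TCP; rot=None keeps the orientation; feed is the mean speed in mm/s. With force_limit (N) it stops when the force on the tool has changed by that much, and returns True; else False.
- env.goto_joints(angles): joint-space move.
- env.open() and env.close(grip_force=None): open the fingers fully, or close them until they stop; grip_force is the grip in N (None keeps the last).
- env.wait(seconds).
- env.ik(position, orientation): joint angles nearest the present ones, or None.
- env.camera(name): name is "scene" or "side" or "wrist"; returns the picture (420x560x3 uint8, red, green, blue); there is no depth.
- env.camera_model(name): a dict with "fx", "fy", "cx", "cy" (pixels), "R" (3x3) and "t" (3): a world point X has camera coordinates R X + t. Camera axes: x right, y down, z forward; pixel columns grow to the right and rows downward; lengths in mm; the calibration is good to about 2 mm. The wrist camera is an equidistant fisheye: a pixel r from the principal point sees the ray r / f radians off the axis. A picture is of the moment at which its call begins: read the wrist's pose just before it. camera_model takes no time and is no camera call; for the wrist camera it gives the pose at the moment of the call.
A pose or a line that the arm cannot do raises env.MotionError and nothing moves.
- env.job_done(): hands the job in, once; it reports no verdict.
Readings, each from a call of its own:
- env.current_clock(): time.
- env.current_q(): joint angles.
- env.current_qd(): joint speeds.
- env.current_effort(): joint torques, N m.
- env.current_tcp_pos(): TCP position.
- env.current_ee_rot(): TCP orientation.
- env.current_wrist_force(): force on the tool from outside, world axes, zero at the start.
- env.current_torque(): the same for the moment, N m.
- env.current_finger_gap(): finger opening in mm.
Only numpy, scipy, OpenCV 4.12 (cv2) and the standard library are available. Lean on these libraries where they do the work, as an engineer would, in place of code of your own. Each camera call takes 0.05 s, during which the arm holds its last target. There are 200 camera calls.

### The job

Check the sprung draw gauge against a known height: set the flat aluminium case squarely on the gauge stand's pedestal, with its longer side pointing at the gauge, then stack the tall case from the grey keeper squarely on top of it, lined up the same way and set down rather than dropped. Then pull the gauge's black handle straight up until the pointer is level with the top of the column, hold it there for two seconds, and ease it back down fully home without letting it snap, leaving the column standing. Do not disturb the steel weight, the digital indicator or the adaptor fitting.

Things in the scene. Friction and masses are not known exactly. Their poses are not given: they have to be found in the camera images.
- gauge: Gauge stand, fixed, yaw varies: white plate 120 (x) x 170 (y) x 12 mm; origin under its centre. On it a steel pedestal 62 (x) x 74 (y) mm centred at y +38 mm, top at 50 mm; and a black housing 36 x 36 mm centred at y -25 mm, top at 88 mm, whence the sprung slide rises. A case set square on the pedestal ends 10 mm from the handle: no room for a finger between.
- pad (a point): Centre of the pedestal's top face (50 mm above the bench); axes as the gauge's.
- slide (a joint): How far the gauge's slide is pulled up, in m: 0 = fully home, stop at 0.075. A spring pulls it down with about 4 N at home, rising by 1.8 N per cm; let go, it snaps back.
- handle (a point): Centre of the slide's black handle, a block 18 (gauge's x) x 36 (gauge's y) x 32 mm high, 140 mm above the bench when home; it moves with the slide. Below it a steel stem 16 x 16 mm.
- pointer (a point): Top face, at the end nearest the column, of the pointer: a flat steel plate 30 mm wide, 5 mm thick, at the foot of the slide's stem, 45 mm below the handle's centre and 95 mm above the bench when home. With both cases on the pedestal it is level with the column's top at slide 0.050.
- flat_case: Flat closed aluminium case, 70 (its x) x 58 (its y) x 45 mm high, 0.25 to 0.5 kg, loose on the bench, turned any which way; origin at the centre of its underside, z up.
- keeper: Grey plastic keeper, fixed, place and yaw vary: a channel along its x axis, open at both ends; floor 92 x 74 mm, 6 mm thick; two side cheeks 92 mm long, 10 mm thick, 54 mm apart, reaching 62 mm above the bench; origin under its centre. The cheeks shut in the long sides of the tall case, so there it can only be taken by its ends.
- tall_case: Tall closed aluminium case, 64 (its x) x 46 (its y) x 50 mm high, 0.2 to 0.4 kg, loose, standing upright in the keeper along the channel; origin at the centre of its underside, z up.
- weight: Bystander: loose steel weight, cylinder 90 mm across, 55 mm high, knob to 83 mm; origin at the centre of its underside.
- indicator: Bystander: loose black digital pressure indicator, 42 x 74 mm, standing on a round steel foot 72 mm across, 149 mm high in all; origin at the centre of its underside.
- adaptor: Bystander: loose upright steel and brass adaptor fitting, foot 52 mm across, 100 mm high; origin at the centre of its underside.
Things that resemble listed ones, but are neither listed nor needed, are in the scene too. Leave any green or pink look-alike of the tall_case alone.

How it is judged (in metres and radians):
On the way, in this order (a step that is already met when the one before it is completed fails the run):
1. the flat case stands squarely on the pedestal, released (horizontal distance between flat_case and pad below 0.008 m and angle between the x axis of flat_case and the y axis of gauge, either way round below 0.14 rad and z of flat_case in the frame of pad between -0.004 and 0.004 m and angle between flat_case's own z axis and vertical below 0.06 rad and linear speed of flat_case below 0.02 m/s and contact force between the fingers and flat_case below 0.3 N), for 0.2 s.
2. the tall case stands squarely on the flat case, released (horizontal distance between flat_case and pad below 0.008 m and angle between the x axis of flat_case and the y axis of gauge, either way round below 0.14 rad and z of flat_case in the frame of pad between -0.004 and 0.004 m and angle between each of flat_case, tall_case's own z axis and vertical below 0.06 rad and horizontal distance between tall_case and flat_case below 0.008 m and angle between the x axis of tall_case and the x axis of flat_case, either way round below 0.14 rad and z of tall_case in the frame of flat_case between 0.041 and 0.049 m and linear speed of tall_case below 0.02 m/s and contact force between the fingers and tall_case below 0.3 N), for 0.2 s.
3. the slide is held with its pointer level with the column's top, within 4 mm, for two seconds (at least 1.8 s) (horizontal distance between flat_case and pad below 0.008 m and angle between the x axis of flat_case and the y axis of gauge, either way round below 0.14 rad and z of flat_case in the frame of pad between -0.004 and 0.004 m and angle between each of flat_case, tall_case's own z axis and vertical below 0.06 rad and horizontal distance between tall_case and flat_case below 0.008 m and angle between the x axis of tall_case and the x axis of flat_case, either way round below 0.14 rad and z of tall_case in the frame of flat_case between 0.041 and 0.049 m and z of pointer in the frame of tall_case between 0.046 and 0.054 m), for 1.8 s.
At the end, for the whole second after the job is handed in: The flat case stands on the pedestal within 8 mm of its centre and 0.14 rad of square (its 70 mm side pointing at the gauge, either way round), the tall case stands on it within 8 mm and 0.14 rad, both upright, released and at rest, and the slide is back home within 3 mm (all of step 2 and linear speed of flat_case below 0.02 m/s and contact force between the fingers and flat_case below 0.3 N and value of joint slide below 0.003 m); the robot touches nothing.
It fails at once if the steel weight is shifted more than 20 mm or tipped (distance of weight from where it was at the start of the episode above 0.02 m or angle between weight's own z axis and vertical above 0.2 rad).
It fails at once if the digital indicator is shifted more than 20 mm or tipped (distance of indicator from where it was at the start of the episode above 0.02 m or angle between indicator's own z axis and vertical above 0.2 rad).
It fails at once if the adaptor fitting is shifted more than 20 mm or tipped (distance of adaptor from where it was at the start of the episode above 0.02 m or angle between adaptor's own z axis and vertical above 0.2 rad).
It fails at once if a case is dropped (falls free faster than 0.7 m/s, about 25 mm) ((linear speed of flat_case above 0.7 m/s and contact force between the fingers and flat_case below 0.2 N) or (linear speed of tall_case above 0.7 m/s and contact force between the fingers and tall_case below 0.2 N)).
It fails at once if the gauge's slide snaps back (faster than 0.4 m/s) (velocity of joint slide below -0.4 m/s).
It also fails if it takes over 72 s, if anything falls off the work surface, if the arm or the gripper's body presses on something with over 40 N, if the wrist force passes 120 N, or if a joint passes its speed limit or range.

## Working session

There is one attempt and no reset: what is moved stays moved. The work goes in short steps, each a Python script; the robot and the scene stay as the last script left them, time stands still between calls to the robot, and variables do not carry over. Pictures are saved under pics/ and viewed, on a budget of 10 in all, crops included, one or two more only if the job needs it, and the job is handed in when it is done.

```bash
ls; mkdir -p pics
python3 - <<'E'
from cell import env
import cv2, numpy as np
a=env.camera("scene");b=env.camera("side")
for n,i in(("scene",a),("side",b)):
    cv2.imwrite(f"pics/{n}0.png",i[...,::-1]); 
    m=env.camera_model(n); R=np.array(m["R"]);print(n,m["fx"],m["cx"],m["cy"],(-R.T@np.array(m["t"])).round(),R.round(3).tolist())
E
```

```text
pics
scene 497.4695061152914 271.5872066615222 207.98945465421585 [1341. -504. 1098.] [[0.554, 0.832, -0.004], [0.593, -0.398, -0.7], [-0.584, 0.386, -0.714]]
side 430.46035186406783 270.2058636060691 200.59290744094804 [502. 909. 712.] [[-0.997, -0.07, 0.017], [-0.054, 0.57, -0.82], [0.048, -0.819, -0.572]]
```

View pics/scene0.png

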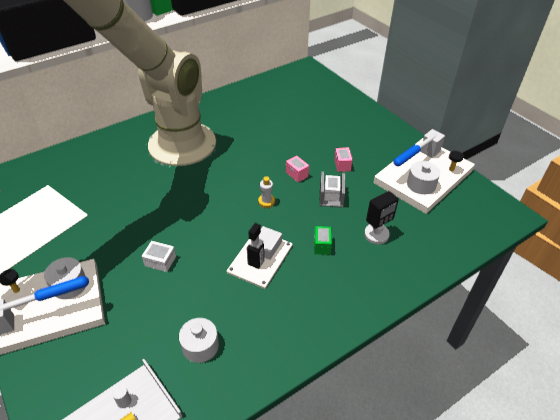

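View pics/side0.png

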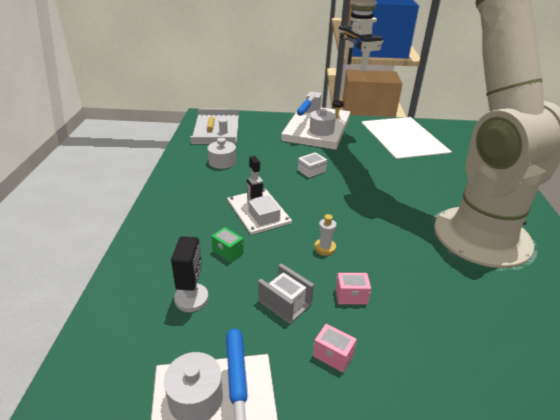

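The scene view shows the gauge at (260,256), the flat aluminium case at (160,256), and the tall grey/aluminium case in the keeper at (333,188). The weight is at (199,341), the indicator at (378,220) and the adaptor at (266,192). Candidates for the tall case are pink (298,168), pink (344,159), green (323,239), and the aluminium one between grey cheeks at (333,188). I choose the last. The side view agrees: gauge (260,205), flat case (312,163), keeper (287,292).

```bash
cat > h.py <<'E'
from cell import env
import cv2, numpy as np
from scipy.spatial.transform import Rotation as Ro
def ray(n,px,m=None):
    m=m or env.camera_model(n); R=np.array(m["R"]);t=np.array(m["t"])
    x=(px[0]-m["cx"])/m["fx"];y=(px[1]-m["cy"])/m["fy"]
    if n=="wrist":
        r=np.hypot(x,y); s=np.sin(r)/r if r>1e-9 else 1; d=np.array([x*s,y*s,np.cos(r)])
    else: d=np.array([x,y,1])
    return -R.T@t, R.T@d/np.linalg.norm(d)
def onz(n,px,z,m=None):
    c,d=ray(n,px,m); return c+d*(z-c[2])/d[2]
def proj(n,X,m=None):
    m=m or env.camera_model(n); p=np.array(m["R"])@np.array(X)+np.array(m["t"])
    if n=="wrist":
        r=np.hypot(p[0],p[1]);k=np.arctan2(r,p[2])/max(r,1e-9); return np.array([m["cx"]+m["fx"]*p[0]*k,m["cy"]+m["fy"]*p[1]*k])
    return np.array([m["cx"]+m["fx"]*p[0]/p[2],m["cy"]+m["fy"]*p[1]/p[2]])
def quat(yaw): # tool down; tool y axis (closing line) at world angle yaw
    y=np.array([np.cos(yaw),np.sin(yaw),0]);z=np.array([0,0,-1.]);x=np.cross(y,z)
    q=Ro.from_matrix(np.c_[x,y,z]).as_quat(); return [q[3],*q[:3]]
E
python3 - <<'E'
from h import *
for n,a,b,z in(("flat",(160,250),(312,159),45),("tall",(333,183),(288,288),56),("gaugeplate",(260,258),(259,211),12),("weight",(198,330),(222,150),55),("ind",(377,235),(191,297),0),("adap",(266,201),(325,247),0),("green",(323,233),(228,238),50),("pink",(298,163),(352,281),50),("pink2",(344,155),(337,339),50)):
    print(n,onz("scene",a,z).round(),onz("side",b,z).round())
m=env.camera_model("wrist");print(m["fx"],m["cx"],m["cy"],-np.array(m["R"]).T@m["t"],np.round(m["R"],3).tolist(),env.current_tcp_pos(),env.current_ee_rot(),env.current_clock())
E
```

```text
flat [ 442. -278.   45.] [ 443. -287.   45.]
tall [503. 277.  56.] [499. 282.  56.]
gaugeplate [595. -51.  12.] [588. -40.  12.]
weight [ 726. -309.   55.] [ 731. -298.   55.]
ind [706. 285.   0.] [708. 273.  -0.]
adap [406.  93.   0.] [411.  80.   0.]
green [645. 129.  50.] [647. 127.  50.]
pink [360. 247.  50.] [364. 244.  50.]
pink2 [412. 397.  50.] [404. 396.  50.]
325.19226210127806 285.68724951480374 213.02798832816708 [ 368.59480733 -628.63053687  383.76624368] [[0.411, -0.912, -0.002], [-0.875, -0.395, 0.279], [-0.255, -0.113, -0.96]] [ 298.08203746 -660.7036485   403.94861708] [-6.52792827e-04  9.77625315e-01  2.10352740e-01 -2.05610651e-04] 0.1
```

Run:
```python
from h import *
import pickle
out={}
for n,p in(("flat",(443,-282)),("gauge",(592,-45)),("tall",(501,280))):
    r=np.hypot(*p);phi=np.arctan2(p[1],p[0]);k=(r-55)/r
    env.move_ptp([p[0]*k,p[1]*k,410],quat(phi-np.pi/2)); env.wait(0.3)
    m=env.camera_model("wrist");im=env.camera("wrist");out[n]=(m,im)
    print(n,env.current_clock(),env.current_tcp_pos().round(1) if hasattr(env.current_tcp_pos(),'round') else env.current_tcp_pos())
pickle.dump(out,open("w.pkl","wb"))
c=[]
for n in out:
    m,im=out[n]; u=proj("wrist",{"flat":(443,-282,45),"gauge":(592,-45,40),"tall":(501,280,50)}[n],m); print(n,u)
    u0=int(np.clip(u[0]-110,0,340));v0=int(np.clip(u[1]-120,0,180)); print(u0,v0)
    c.append(cv2.resize(im[v0:v0+240,u0:u0+220],(264,288)) if 0 else im[v0:v0+240,u0:u0+220])
cv2.imwrite("pics/w1.png",np.hstack(c)[...,::-1])
```

```text
flat 2.0 [ 396.5 -252.8  409.9]
gauge 3.35 [537.  -41.6 410.1]
tall 4.8667 [453.3 252.6 410. ]
flat [285.30545191 142.16373703]
175 22
gauge [284.74679143 141.61330285]
174 21
tall [285.04582735 142.5566669 ]
175 22
```

View pics/w1.png

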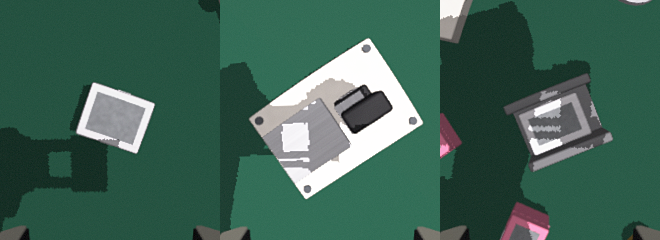

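The three wrist crops show the flat case at (115,118) with its white rim, and the gauge plate with four clear corners plus the handle at crop (147,108). The aluminium tall case stands between the grey cheeks at (112,125), which confirms the choice. Next I measure each by mask.

```bash
cat >> h.py <<'E'
def rect(im,m,mask,seed,z):
    mask=cv2.morphologyEx(mask.astype(np.uint8)*255,cv2.MORPH_OPEN,np.ones((3,3)))
    cs,_=cv2.findContours(mask,cv2.RETR_EXTERNAL,cv2.CHAIN_APPROX_NONE)
    cs=[c for c in cs if cv2.contourArea(c)>150]
    c=max(cs,key=lambda c:cv2.pointPolygonTest(c,tuple(map(float,seed)),True))
    P=np.array([onz("wrist",p,z,m)[:2] for p in c[:,0]],np.float32)
    (x,y),(w,h),a=cv2.minAreaRect(P); a=np.radians(a)
    if w<h: w,h,a=h,w,a+np.pi/2
    a=(a+np.pi/2)%np.pi-np.pi/2
    return np.array([x,y]),w,h,a,c   # a = direction of long side
E
python3 - <<'E'
from h import *
import pickle
out=pickle.load(open("w.pkl","rb")); vis=[]
for n,seed,z in(("flat",(290,140),45),("gauge",(290,141),12),("tall",(287,147),56),("keeper",(287,147),62)):
    m,im=out["tall" if n=="keeper" else n]; hsv=cv2.cvtColor(im,cv2.COLOR_RGB2HSV); S,V=hsv[...,1],hsv[...,2]
    mask={"flat":(S<60)&(V>100),"gauge":(S<90)|(V<50)&(S<140),"tall":(S<70)&(V>125),"keeper":(S<90)}[n]
    if n=="gauge": mask=(S<90)&(V>100)
    if n=="tall": mask[:, :]&=True
    c,w,h,a,ct=rect(im,m,mask,seed,z); print(n,c.round(1),round(w,1),round(h,1),round(a,3),"nadir",(-np.array(m["R"]).T@m["t"]).round())
    v=im.copy(); cv2.drawContours(v,[ct],-1,(255,0,0),1); vis.append(cv2.resize(v[82:222,210:370],(400,350),interpolation=cv2.INTER_NEAREST)[:300])
cv2.imwrite("pics/m1.png",np.vstack([np.hstack(vis[:2]),np.hstack(vis[2:])])[...,::-1])
E
```

```text
flat [ 443. -288.] 70.5 59.3 0.674 nadir [ 462. -295.  390.]
gauge [591.8 -51. ] 171.3 121.3 -1.06 nadir [614. -48. 390.]
tall [501.  275.3] 63.5 46.9 -0.667 nadir [521. 290. 390.]
keeper [504.1 272.1] 92.1 74.7 -0.676 nadir [521. 290. 390.]
```

View pics/m1.png

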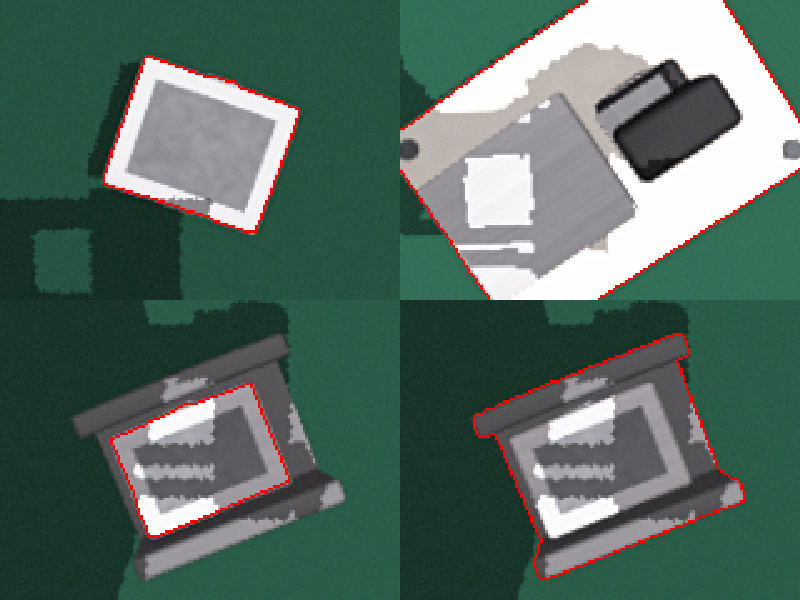

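Measured sizes match the given ones: 70.5x59.3, 171x121, 63.5x46.9 and 92.1x74.7. Plan:
- **Flat case:** grip it across its 58 mm side.
- **Tall case:** take it by its ends, set it on bare bench, re-grip it by its long sides and stack it.

First the flat case.

```bash
cat >> h.py <<'E'
G=2.0816; GC=np.array([591.8,-51.0]); gy=np.array([np.cos(G),np.sin(G)])
PAD=GC+38*gy; HAN=GC-25*gy
XD=G-np.pi   # tool x direction used at the gauge
def q4(xdir): return quat(xdir-np.pi/2)
def P(xy,zg): return [float(xy[0]),float(xy[1]),float(zg+167)]   # zg: height of grasp point
def st(*a): print(*a,"t",round(env.current_clock(),2),"tcp",np.round(env.current_tcp_pos(),1),"gap",round(env.current_finger_gap(),1),"F",np.round(env.current_wrist_force(),1))
E
python3 - <<'E'
from h import *
u=lambda a:np.array([np.cos(a),np.sin(a)])
c=np.array([443.,-288.]);a=.674; g=c-6*u(a); p=PAD-6*u(XD)
B=np.array([530.,150.])
for x,d in((P(g,140),a),(P(g,32),a),(P(p,160),XD),(P(p,82),XD),(P((501,275.3),36),-.667+np.pi/2),(P(B,30),XD+np.pi/2),(P(B,30),XD),(P(HAN,192),XD),(P(PAD,125),XD)): 
    q=env.ik(x,q4(d)); print(None if q is None else np.round(q,2))
env.move_ptp(P(g,140),q4(a)); env.line_to(P(g,32),feed=120)
env.close(30); st("grip"); env.line_to(P(g,140),feed=150); st("up")
im=env.camera("wrist"); cv2.imwrite("pics/g1.png",im[...,::-1])
E
```

```text
[ 0.5   0.51 -0.04  2.14  0.04  0.5  -0.45]
[ 0.64  0.7  -0.23  2.19  0.51  0.3  -0.93]
[-0.24  0.53  0.24  2.04 -0.21  0.6  -2.49]
[-0.17  0.64  0.14  2.08 -0.2   0.43 -2.5 ]
[-0.52  0.71 -0.13  2.09  0.24  0.36 -1.5 ]
[-0.33  0.71 -0.07  2.14  0.15  0.3  -1.58]
[-0.49  0.72  0.17  2.15 -0.39  0.3  -2.62]
[-0.16  0.53  0.28  1.93 -0.22  0.71 -2.39]
[-0.2   0.58  0.19  2.06 -0.21  0.53 -2.48]
grip t 8.57 tcp [ 438.3 -291.7  199.1] gap 57.9 F [-0.7  1.7  3.2]
up t 9.43 tcp [ 438.  -291.6  306.3] gap 57.8 F [ 0.1 -0.1 -4.9]
```

Run:
```python
from h import *
u=lambda a:np.array([np.cos(a),np.sin(a)])
p=PAD-6*u(XD)
x=env.current_tcp_pos(); env.line_to([x[0],x[1],167+215],feed=200)
env.move_ptp(P(p,215),q4(XD)); st("above")
env.line_to(P(p,90),feed=120); env.wait(.2); st("pre")
hit=env.line_to(P(p,79),feed=20,force_limit=5); st("down",hit)
env.open(); env.wait(.1); st("open")
env.line_to(P(p,215),feed=200)
# look from camera offset: put camera over the pad
v=PAD-77*u(G)*0  
env.move_ptp(P(PAD-60*u(phi:=np.arctan2(PAD[1],PAD[0])),243),q4(phi)); env.wait(.3)
m=env.camera_model("wrist");im=env.camera("wrist")
import pickle;pickle.dump((m,im),open("w2.pkl","wb"))
w=proj("wrist",(*PAD,95),m).astype(int);print(w)
hsv=cv2.cvtColor(im,cv2.COLOR_RGB2HSV)
cv2.imwrite("pics/f1.png",cv2.resize(im[max(w[1]-100,0):w[1]+100,w[0]-110:w[0]+110],None,fx=2.5,fy=2.5,interpolation=cv2.INTER_NEAREST)[...,::-1]); st()
```

```text
above t 11.72 tcp [570.1 -13.2 381.6] gap 57.8 F [-0.8 -0.5 -3.2]
pre t 13.11 tcp [570.4 -12.5 257.6] gap 57.8 F [ 0.1  0.2 -4.6]
down True t 13.55 tcp [570.3 -12.6 249. ] gap 57.5 F [0.1 0.5 4.7]
open t 14.41 tcp [569.8 -12.4 248.4] gap 93.0 F [-0.   0.   0.3]
[286 140]
t 16.36 tcp [513.4 -15.8 409.7] gap 93.1 F [-1.3 -0.5 -0.4]
```

View pics/f1.png

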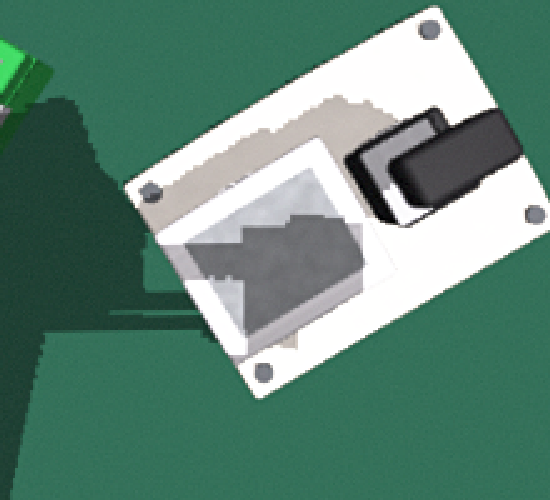

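The flat case sits on the pedestal, long side towards the handle. The rim corners in the picture are left (160,240), top (318,138), right (395,268) and bottom (243,358). I check these at z=95 and compare the plate with its earlier pose.

Run:
```python
from h import *
import pickle
m,im=pickle.load(open("w2.pkl","rb"))
f=lambda p,z:onz("wrist",((p[0]-1)/2.5+176,(p[1]-1)/2.5+40),z,m)[:2]
for pts,z in(([(160,240),(318,138),(395,268),(243,358)],95),([(126,184),(437,6),(549,230),(259,399)],12)):
    Q=np.array([f(p,z) for p in pts]); e=np.diff(np.vstack([Q,Q[:1]]),axis=0)
    print(Q.mean(0).round(1),np.linalg.norm(e,axis=1).round(1),np.arctan2(e[:,1],e[:,0]).round(3), "local", )
    d=Q.mean(0)-PAD; print("vs PAD along gy",d@gy,"gx",d@[gy[1],-gy[0]])
```

```text
[573.5 -18.8] [67.6 54.7 64.8 53. ] [-1.031 -2.63   2.085  0.564] local
vs PAD along gy -0.9556260247194618 gx -0.2378057155461239
[590.9 -50.2] [167.4 118.7 161.8 119.7] [-1.065 -2.685  2.084  0.504] local
vs PAD along gy -36.85523049222991 gx -0.4121276567251613
```

Run:
```python
from h import *
T=(501,275.3);B=np.array([530.,150.]); xd=-.67+np.pi/2
env.move_ptp(P(T,140),q4(xd)); env.line_to(P(T,90),feed=150)
h=env.line_to(P(T,36),feed=80,force_limit=8); st("at",h)
env.close(30); env.wait(.1); st("grip")
env.line_to(P(T,160),feed=150); env.wait(.1); st("up")
if 60<env.current_finger_gap()<68:
    env.move_ptp(P(B,120),q4(XD+np.pi/2)); env.line_to(P(B,40),feed=120); env.wait(.1)
    h=env.line_to(P(B,27),feed=20,force_limit=5); st("set",h)
    env.open(); env.wait(.1); env.line_to(P(B,130),feed=150)
    env.move_ptp(P(B,130),q4(G)); env.wait(.2); st("over",env.current_q()[6])
    cv2.imwrite("pics/t1.png",env.camera("wrist")[...,::-1])
```

```text
at False t 18.85 tcp [501.1 275.4 203.1] gap 93.1 F [ 0.4 -0.1 -0.2]
grip t 19.52 tcp [501.2 275.3 203.2] gap 63.6 F [ 0.8 -0.6  3.9]
up t 20.6 tcp [500.7 275.2 325.9] gap 63.9 F [ 0.4 -0.7 -3.5]
set True t 22.63 tcp [530. 150. 197.] gap 64.0 F [-0.2 -0.2  4.6]
over -0.3447372811431755 t 25.48 tcp [529.9 150.3 296.9] gap 93.2 F [ 0.  -0.   0.5]
```

View pics/t1.png

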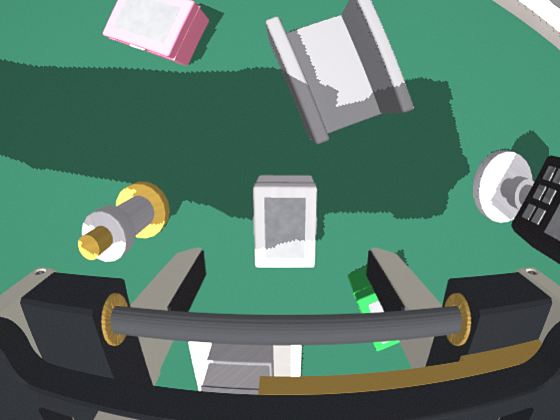

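The tall case stands upright on the bench at (285,222), square between the fingers. The keeper is empty, and the adaptor (125,220) and indicator (510,185) are upright and clear. Now I re-grip and stack.

Run:
```python
from h import *
import pickle
B=np.array([530.,150.]); C=np.array([573.4,-18.5])
env.line_to(P(B,30),feed=120); env.close(30); env.wait(.1); st("grip")
if 43<env.current_finger_gap()<49:
    env.line_to(P(B,220),feed=200); st("up")
    env.move_ptp(P(C,220),q4(G)); env.line_to(P(C,135),feed=120); env.wait(.2); st("pre")
    h=env.line_to(P(C,122),feed=20,force_limit=5); st("set",h)
    env.open(); env.wait(.1); env.line_to(P(C,240),feed=150); 
    env.move_ptp(P(C-50*gy,243),q4(G)); env.wait(.3); st()
    m=env.camera_model("wrist");im=env.camera("wrist"); pickle.dump((m,im),open("w3.pkl","wb"))
    print([proj("wrist",(*p,z),m).round(1) for p,z in ((C,145),(C,50),(HAN,156))])
    cv2.imwrite("pics/s1.png",im[...,::-1])
    s=env.camera("side");sc=env.camera("scene")
    u=proj("side",(*C,100)).astype(int);v=proj("scene",(*C,100)).astype(int)
    cv2.imwrite("pics/s2.png",np.hstack([cv2.resize(i[w[1]-50:w[1]+50,w[0]-65:w[0]+65],(390,300),interpolation=cv2.INTER_CUBIC) for i,w in((s,u),(sc,v))])[...,::-1])
```

```text
grip t 27.41 tcp [529.9 149.9 197. ] gap 45.7 F [-1.6 -0.9  1.8]
up t 28.51 tcp [529.7 149.7 385.9] gap 45.8 F [ 0.8  0.1 -3.4]
pre t 30.3 tcp [573.6 -18.5 302.8] gap 45.9 F [-0.  -0.8 -3.9]
set True t 30.82 tcp [573.4 -18.5 291.9] gap 45.8 F [-0.2  0.5  5.4]
t 33.36 tcp [597.6 -61.3 409.9] gap 93.0 F [0.1 0.4 0.3]
[array([285.9, 159.4]), array([285.8, 148.8]), array([286.1, 242.3])]
```

View pics/s1.png

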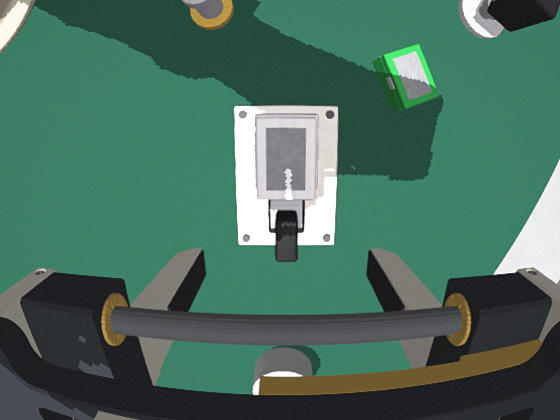

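View pics/s2.png

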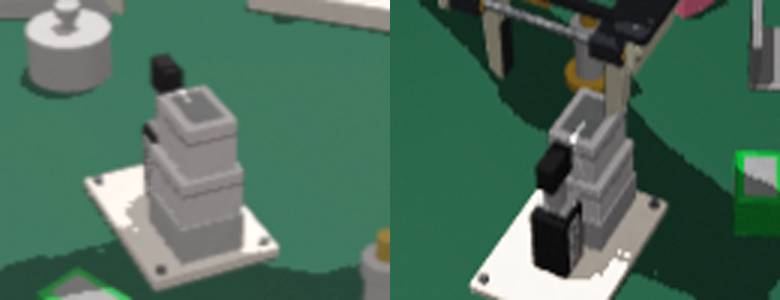

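The column stands square. The tall top is centred near (286,158), against a prediction of (285.9,159.4), and both outside views show it upright. The handle is where predicted, in line below it. Now the pull.

Run:
```python
from h import *
env.move_ptp(P(HAN,230),q4(G)); env.line_to(P(HAN,175),feed=150)
h=env.line_to(P(HAN,141),feed=80,force_limit=8); st("at",h)
env.close(60); env.wait(.2); st("grip"); z0=env.current_tcp_pos()[2]
if 15<env.current_finger_gap()<21:
    x=P(HAN,141)
    env.line_to([x[0],x[1],x[2]+50],feed=25); st("up",env.current_tcp_pos()[2]-z0)
    env.wait(.3); st("hold",env.current_tcp_pos()[2]-z0)
    s=env.camera("side");u=proj("side",(*PAD,130)).astype(int)
    sc=env.camera("scene");v=proj("scene",(*PAD,130)).astype(int)
    cv2.imwrite("pics/p1.png",np.hstack([cv2.resize(i[w[1]-50:w[1]+50,w[0]-65:w[0]+65],(390,300),interpolation=cv2.INTER_CUBIC) for i,w in((s,u),(sc,v))])[...,::-1])
```

```text
at False t 34.85 tcp [604.  -72.7 307.6] gap 93.0 F [0.9 0.5 1. ]
grip t 36.21 tcp [604.2 -72.7 308. ] gap 17.6 F [ 2.1  1.1 -2.2]
up 49.49642409403907 t 38.36 tcp [604.1 -72.8 357.5] gap 17.6 F [  7.4   2.2 -12.8]
hold 49.51295033136904 t 38.66 tcp [604.1 -72.8 357.5] gap 17.7 F [  7.9   2.  -13.6]
```

View pics/p1.png

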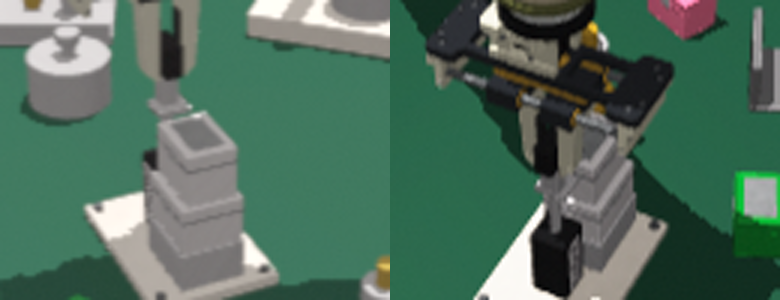

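The side view shows the pointer (168,105) raised to the column's top rim. The pull of 13 N fits 4 + 9 N at 50 mm, so nothing has slipped. I hold, then ease it home.

Run:
```python
from h import *
env.wait(2.5); st("held")
x=P(HAN,141)
env.line_to([x[0],x[1],x[2]+4],feed=25); st("near")
h=env.line_to([x[0],x[1],x[2]-1.0],feed=8,force_limit=15); env.wait(.2); st("home",h)
env.open(); env.wait(.2); st("open")
env.line_to(P(HAN,230),feed=120); 
env.move_ptp(P(PAD-50*gy,243),q4(G)); env.wait(.3)
s=env.camera("side");u=proj("side",(*PAD,110)).astype(int)
w=env.camera("wrist")
cv2.imwrite("pics/e1.png",np.hstack([cv2.resize(s[u[1]-50:u[1]+50,u[0]-65:u[0]+65],(390,300),interpolation=cv2.INTER_CUBIC),cv2.resize(w[90:270,170:404],(390,300))])[...,::-1]); st()
```

```text
held t 41.26 tcp [604.2 -72.8 357.5] gap 17.6 F [  7.3   2.  -13.3]
near t 43.25 tcp [604.1 -72.7 312.2] gap 17.8 F [ 5.1  1.9 -5.7]
home False t 44.23 tcp [604.1 -72.6 307.9] gap 17.7 F [1.6 2.1 4.9]
open t 45.68 tcp [604.  -72.8 307. ] gap 92.9 F [-0.1 -0.   0.3]
t 47.23 tcp [597.7 -61.7 409.7] gap 93.0 F [-0.9 -0.8  0.6]
```

View pics/e1.png

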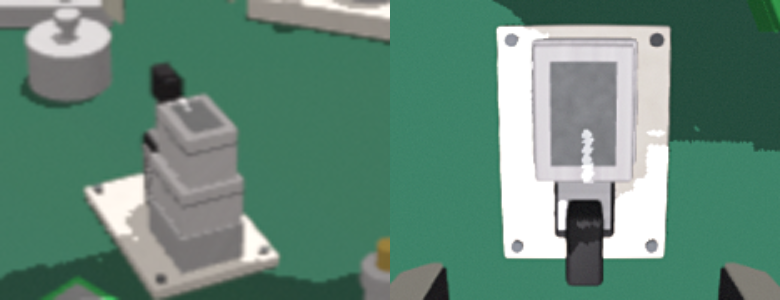

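The column is still square and upright at (195,180). The handle is back home at its earlier place, and the gripper is clear.

```bash
python3 -c "
from cell import env
env.job_done()"
```

```text
the job is handed in; nothing more can be done
```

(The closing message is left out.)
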